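# Back off a label winder's ratchet by one notch

## Task

The label roll on the ratchet winder is wound one notch too tight. With a fingertip, push the blue pawl up out of the ratchet wheel until it tips over and stays out to the right, then push the wheel backward (clockwise as you face it) by one notch by one of its pegs, and tip the pawl back so that it drops fully into the next notch. Push gently, grip nothing, and leave the rolls and the glue stick beside it where they are.

Things in the scene. Friction and masses are not known exactly. Their poses are not given: they have to be found in the camera images.
- winder: Grey bench winder screwed to the table, base 200 mm deep x 250 wide x 12 thick. Origin on the table under the middle of the plate; x points away from the robot along the wheel's axle, y to the left along the wheel's face, z up. The wheel stands in front (-x) of an upright plate, a white label roll (100 mm across) behind it. Wheel teeth reach 185 mm up, all fixed parts less.
- axle (a point): Centre of the ratchet wheel, 115 mm above the table. The wheel: aluminium disc, winder x -26 to -12 mm, 8 saw teeth 12 mm deep, 140 mm over the tips, one notch every 0.785 rad. Four pegs 13 mm thick stick out of its front to winder x = -73 mm, 52 mm from the axle, 90 degrees apart.
- wheel (a joint): Turn of the wheel, rad; grows backward (clockwise as the robot sees it, top to the right, -y). At 0 a tooth rests on the engaged pawl, which blocks more; it starts slack at -0.22 to -0.04. One notch back, the next tooth meets the pawl at 0.785; the pawl drops fully home at any value from 0.50 to 0.78. A brake of 0.15 N m (3 N at a peg) keeps the wheel where it is left.
- red_peg (a point): Middle of the red grip of the topmost peg (13 mm thick, 36 mm long along winder x), fixed to the wheel 52 mm from the axle. At wheel = 0 it stands 22.5 degrees left of straight up, 163 mm above the table; one notch carries it about 40 mm to the right, rising and falling 4 mm. The other three pegs are black.
- pawl (a joint): Swing of the blue pawl, rad. 0: nose fully down in a notch. Grows as it swings right (clockwise as the robot sees it), out of the teeth; past about 0.4 it tips over by its own weight and rests on its stop at 0.85. Pushed back left, it falls into the teeth by its own weight once below about 0.35. Mass 0.12 kg; needs under 1 N.
- finger_bar (a point): Middle of the orange finger bar on top of the pawl: round, 14 mm thick, 52 mm long along winder x (-58 to -6 mm). Engaged, it is 205 mm above the table, 35 mm left of and 103 mm above the pivot; the pawl's blue arm runs down from it to the pivot. Tipped over, it is about 53 mm right of and 94 mm above the pivot.
- pawl_pivot (a point): Pivot of the pawl, fixed to the winder 90 mm right of the axle and 102 mm above the table, in the plane of the wheel.
- tape_roll: Loose roll of tape, 96 mm diameter, 45 mm high, lying flat near the winder; origin at the centre of its underside. Leave it alone.
- teal_roll: Loose small teal roll, 60 mm diameter, 15 mm high, lying flat near the winder; origin at the centre of its underside. Leave it alone.
- glue: Loose glue stick, white with orange cap, 25 x 88 x 25 mm, lying left of the winder; origin at the centre of its underside. Leave it alone.

How it is judged:
By the outcome, as a careful person would: the job done as asked, in the order asked, and still so for the second after the job is handed in, with the robot touching nothing.
It also fails if it takes over 54 s, if anything falls off the work surface, if the arm or the gripper's body presses on something with over 40 N, if the wrist force passes 120 N, or if a joint passes its speed limit or range.

## Robot

A 7-joint arm with a two-finger parallel gripper is mounted at the origin on a cart in front of the work surface, level with it; the furniture and walls round the work are solid. World frame = base frame: x ahead of the robot, y to its left, z up, the work surface at z = 0. Lengths are in mm, angles in rad, forces in N, time in s.
With the tool pointing down it reaches from about 425 to 950 mm from the base axis. Payload 4.7 kg.
Tool frame: the origin (TCP) lies on the centre line of the jaws, within the pads' length; the fingertips stand 25 mm ahead of it and the grasp point (between the pads) lies 6 mm ahead of it (r.nose_length is the distance from the TCP to the fingertips, in mm); y points along the fingers, z is the direction in which the jaws open and shut, and the axes are right-handed (so a half turn about y gives the same grasp; the last joint's range is limited). The gripper opens to 87 mm and grips with 3 to 60 N. Pads are 19 mm wide; open, the fingers measure 117 mm over their backs; the gripper's body (75 mm by 190 mm) begins 51 mm behind the grasp point.
Start: joints at [-1.325, 0.469, -0.049, 1.532, 0.024, 1.141, -0.082], TCP at [183.122, 649.704, 219.273] pointing down, gripper open.
Joint ranges: [-2.59, 2.59], [-0.33, 1.99], [-1.39, 1.29], [0.1, 2.45], [-1.04, 4.18], [0.21, 1.99], [-2.66, 2.66]. Speed limits (rad/s): [2.57, 2.57, 3.14, 3.14, 3.14, 3.14, 3.14].

## Interface

Orientations are given as a unit quaternion [x, y, z, w].
In Python, from rig import r, imaging gives the robot as it stands.
- The arm moves only by the tool carry_out, never from a script. Its argument "commands" is one flat list of numbers, 5 for each row, row after row: the finger opening in m, from 0 to 0.087, then the shift along the tool's x, y, z in m, then the turn about the tool's y in degrees. In form: [fingers, dx, dy, dz, spin, fingers, dx, dy, dz, spin, ...]. A call has 1 to 20 rows; each row is the pose to reach, as a shift and turn from the pose commanded when the call began, along the tool's axes at that moment; what a row does not reach only later rows make up. A row lasts 1/12 s, in which the tool goes at most 41.7 mm and 7.16 degrees, less where a joint would pass 70% of its speed; a pose out of reach is approached as far as the arm can. A call with a gripper value outside its range is refused whole. The fingers move at their own pace and stop on an object; "squeeze" is the grip in N (left out, the last holds). Time passes only in rows, so rows that repeat a pose let the fingers close. It gives the time, the measured TCP pose, the force and the opening at its end, in the units of the state.
- r.state(): the state, without advancing time (a new reading comes with each control period).
- imaging.snapshot(name): name is "scene" or "top" or "wrist"; returns a dict with "color" (384x512x3 uint8, red, green, blue), "range_z" (384x512 float32, mm along the optical axis (not along the pixel's ray), 0 where there is no reading), "fov_y" (degrees; the focal length in pixels is half the picture's height over the tangent of half this angle, whatever the lens; pixels are square), "cx", "cy" (the principal point, pixels), "R" (3x3) and "t" (3): a world point X has camera coordinates R X + t. Camera axes: x right, y down, z forward; pixel columns grow to the right and rows downward; lengths in mm; the calibration is good to about 2 mm. A picture is of the moment at which its call begins.
- r.finish_job(): hands the job in, once; it reports no verdict.
The state is a dict: "clock": time; "joints": joint angles; "dq": joint speeds; "tau": joint torques, N m; "tool_pos": TCP position; "tool_rot": TCP orientation; "wrist_force": force on the tool from outside, world axes, zero at the start; "torque": the same for the moment, N m; "gripper_width": opening from 0.0 (shut) to 1.0 (fully open).
Only numpy, scipy, OpenCV 4.12 (cv2) and the standard library are available. Lean on these libraries where they do the work, as an engineer would, in place of code of your own. Each camera call takes 0.05 s, during which the arm holds its last target.

## Working session

There is one attempt and no reset: what is moved stays moved. The work goes in short steps, Python scripts to look and compute and a tool call to move; the robot and the scene stay as the last step left them, time stands still between calls to the robot, and variables do not carry over. Pictures are saved under pics/ and viewed, and the job is handed in when it is done.

Besides the shell and the picture viewer there is one more tool, called as name(argument=value, ...), one argument or row to a line, values as JSON. carry_out: Moves the arm, as the interface text tells. Its arguments: {"type":"object","properties":{"commands":{"type":"array","items":{"type":"number"}},"squeeze":{"type":"number"}},"required":["commands"]}

```bash
mkdir -p pics; ls; python3 - <<'E'
from rig import r, imaging
import cv2,numpy as np
s=r.state()
for k in s: print(k,np.round(s[k],3))
print(r.nose_length)
for n in ["scene","top","wrist"]:
    d=imaging.snapshot(n)
    cv2.imwrite(f"pics/{n}0.png",d["color"][:,:,::-1])
    np.savez(f"{n}0.npz",**d)
    print(n,d["fov_y"],d["cx"],d["cy"],np.round(d["R"],3).tolist(),np.round(d["t"],1))
E
```

```text
pics
clock 0.0
joints [-1.325  0.469 -0.049  1.534  0.024  1.141 -0.082]
dq [ 0.001 -0.001 -0.    -0.001  0.002 -0.     0.001]
tau [-1.0000e-03 -5.0797e+01 -8.1000e-02 -2.3615e+01 -6.1000e-02  3.8000e-02
  0.0000e+00]
tool_pos [182.955 649.076 218.17 ]
tool_rot [ 0.701 -0.097  0.097 -0.7  ]
wrist_force [ 0.344  0.358 -0.646]
torque [-0.005 -0.059 -0.007]
gripper_width 0.997
25.0
scene 42.526874047118284 267.81009993094386 199.05501894074217 [[0.811, -0.584, -0.026], [-0.345, -0.442, -0.828], [0.473, 0.68, -0.56]] [-237.1  444.6  530.8]
top 52.372604402816854 256.8190547491142 193.21805455758457 [[-0.009, -0.999, 0.033], [-0.982, 0.003, -0.187], [0.187, -0.034, -0.982]] [312.3 562.6 904.3]
wrist 66.85911259932422 258.48484543937127 192.77879240177867 [[0.271, 0.963, -0.002], [0.933, -0.262, 0.246], [0.236, -0.068, -0.969]] [-673.5  -30.6  389.1]
```

View pics/scene0.png

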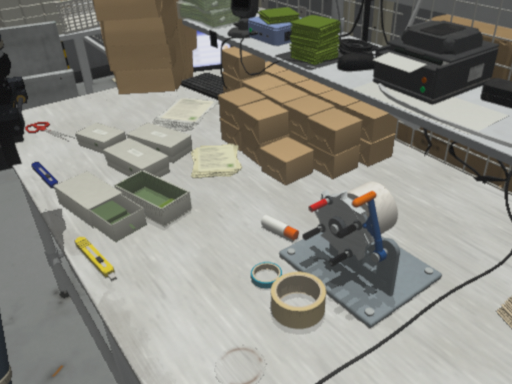

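View pics/top0.png

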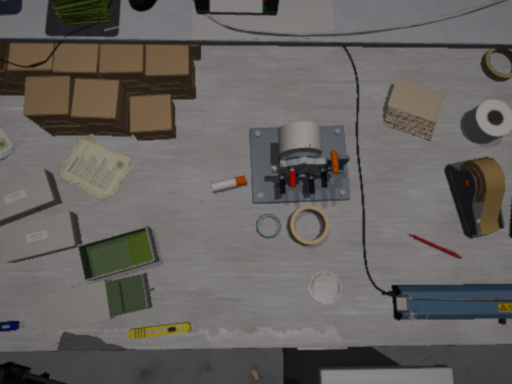

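View pics/wrist0.png

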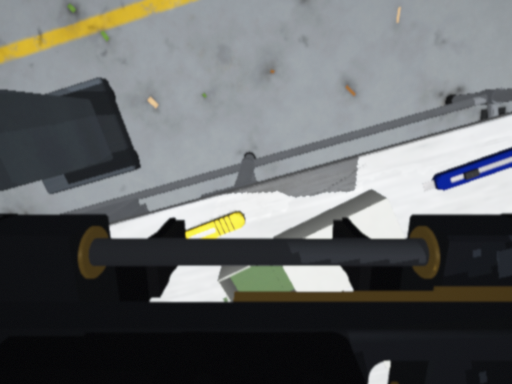

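```bash
cat > h.py <<'E'
import numpy as np,cv2
def K(d):
    f=d["color"].shape[0]/2/np.tan(np.radians(float(d["fov_y"]))/2); return f
def pts(d,m):
    v,u=np.nonzero(m&(d["range_z"]>0)); z=d["range_z"][v,u].astype(float); f=K(d)
    c=np.c_[(u-d["cx"])/f*z,(v-d["cy"])/f*z,z]
    return (c-d["t"])@d["R"], u,v
def proj(d,X):
    c=np.atleast_2d(X)@d["R"].T+d["t"]; f=K(d)
    return np.c_[c[:,0]/c[:,2]*f+d["cx"],c[:,1]/c[:,2]*f+d["cy"]]
def masks(d):
    h=cv2.cvtColor(d["color"],cv2.COLOR_RGB2HSV).astype(int);H,S,V=h[...,0],h[...,1],h[...,2]
    return dict(orange=(H>=6)&(H<=14)&(S>190)&(V>110),red=((H<=4)|(H>=172))&(S>170)&(V>80),blue=(H>100)&(H<122)&(S>130)&(V>50))
def blob(p,u,v,box):
    k=np.all((p>box[0])&(p<box[1]),axis=1); return p[k],u[k],v[k]
E
python3 - <<'E'
from h import *
from scipy.spatial.transform import Rotation as Ro
print(Ro.from_quat([0.701,-0.097,0.097,-0.7]).as_matrix().round(2))
for n in ["scene","top"]:
    d=dict(np.load(n+"0.npz"))
    # winder region approx
    for k,m in masks(d).items():
        p,u,v=pts(d,m)
        b=(p[:,2]>80)&(p[:,2]<240)&(p[:,0]>350)&(p[:,0]<800)&(abs(p[:,1])<350)
        p,u,v=p[b],u[b],v[b]
        if len(p)<5: print(n,k,len(p));continue
        c=p.mean(0);w,V=np.linalg.eigh(np.cov(p.T))
        print(n,k,len(p),c.round(1),p.min(0).round(),p.max(0).round(),"axis",V[:,2].round(3),np.sqrt(w).round(1),u.mean().round(),v.mean().round())
# base plate from top: points height 5..20
d=dict(np.load("top0.npz"));p,u,v=pts(d,np.ones((384,512),bool))
b=(p[:,2]>6)&(p[:,2]<17)&(u>240)&(u<360)&(v>115)&(v<212);q=p[b]
print(len(q),q[:,2].mean());print(cv2.minAreaRect(q[:,:2].astype(np.float32)))
for box,nm in [((285,200,335,250),"tape"),((250,208,285,242),"teal"),((205,170,250,196),"glue")]:
    b=(p[:,2]>5)&(u>box[0])&(v>box[1])&(u<box[2])&(v<box[3]);q=p[b];print(nm,len(q),q.min(0).round(),q.max(0).round())
E
```

```text
[[ 0.96 -0.    0.27]
 [-0.27 -0.    0.96]
 [ 0.   -1.   -0.  ]]
scene orange 126 [597.7 149.1 210.5] [577. 145. 206.] [621. 155. 214.] axis [-1.    -0.021  0.001] [ 1.3  2.8 12.8] 364.0 198.0
scene red 71 [574.8 231.9 163.6] [558. 227. 160.] [592. 237. 166.] axis [-0.998 -0.068  0.008] [1.  2.5 9.9] 319.0 204.0
scene blue 159 [612.8 122.4 136.6] [605. 107. 104.] [621. 153. 198.] axis [-0.019  0.378  0.926] [ 2.3  4.7 25.1] 378.0 238.0
top orange 101 [600.3 153.9 211.8] [577. 148. 208.] [624. 159. 216.] axis [-0.999 -0.032  0.01 ] [ 1.4  2.9 13.2] 335.0 161.0
top red 81 [573.9 236.6 164. ] [557. 230. 159.] [592. 242. 168.] axis [-1.    -0.016 -0.023] [ 1.8  3.4 10.1] 292.0 179.0
top blue 13 [612.9 118.4 120.1] [608. 112. 108.] [622. 152. 152.] axis [-0.115  0.615  0.78 ] [ 3.5  4.1 16.7] 341.0 166.0
4273 12.205798826212497
((653.966064453125, 193.31454467773438), (307.5924377441406, 257.96649169921875), 89.38906860351562)
tape 658 [431. 119.   5.] [552. 235.  50.]
teal 178 [456. 247.   5.] [518. 320.  20.]
glue 344 [568. 327.   5.] [630. 430.  29.]
```

```bash
python3 - <<'E'
from h import *
for n,(a,b,c,e) in dict(scene=(250,160,450,330),top=(230,110,370,260)).items():
    i=cv2.imread(f"pics/{n}0.png")[b:e,a:c]; s=min(800/i.shape[1],600/i.shape[0]); cv2.imwrite(f"pics/{n}0z.png",cv2.resize(i,None,fx=s,fy=s,interpolation=cv2.INTER_CUBIC)); print(s)
E
```

```text
3.5294117647058822
4.0
```

View pics/scene0z.png

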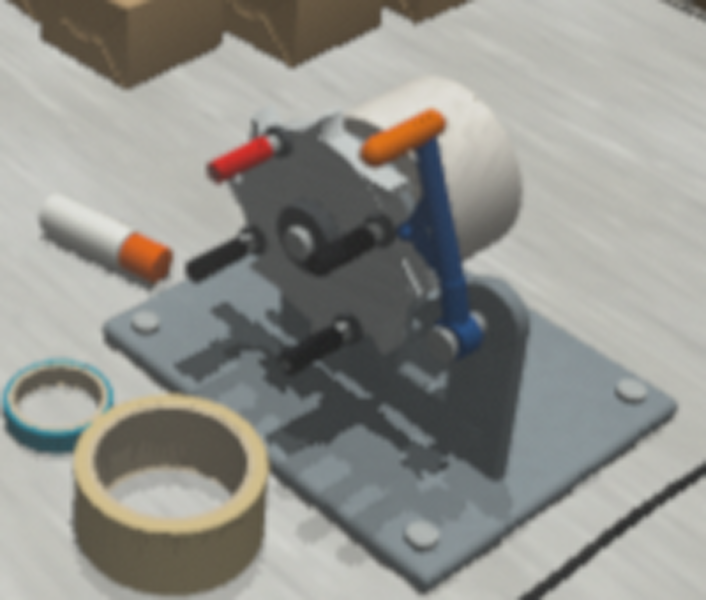

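View pics/top0z.png

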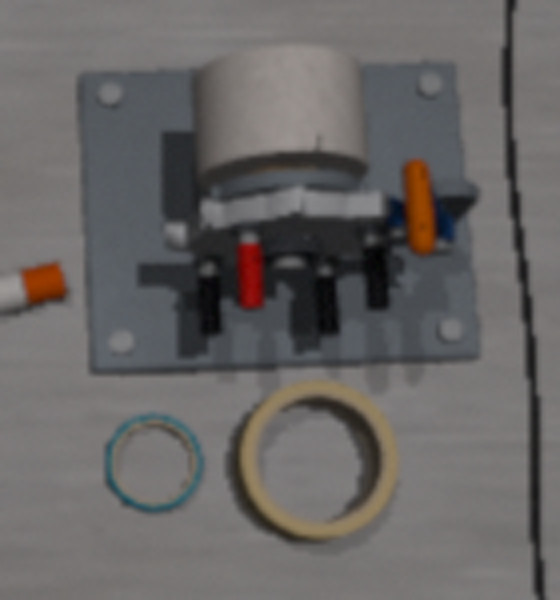

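```bash
cat >> h.py <<'E'
def ray(d,u,v):
    f=K(d);c=np.array([(u-d["cx"])/f,(v-d["cy"])/f,1.]);w=d["R"].T@c;return -d["R"].T@d["t"],w/np.linalg.norm(w)
def tri(rs):
    A=sum(np.eye(3)-np.outer(w,w) for o,w in rs);b=sum((np.eye(3)-np.outer(w,w))@o for o,w in rs)
    X=np.linalg.solve(A,b);return X,[np.linalg.norm((np.eye(3)-np.outer(w,w))@(X-o)) for o,w in rs]
def colors(ds,keys=("orange","red")):
    out={}
    for k in keys:
        rs=[]
        for d in ds:
            m=masks(d)[k];p,u,v=pts(d,m)
            b=(p[:,2]>100)&(p[:,2]<240)&(p[:,0]>540)&(p[:,0]<660)&(p[:,1]>20)&(p[:,1]<280)
            if b.sum()<15: continue
            r=cv2.minAreaRect(np.c_[u[b],v[b]].astype(np.float32));rs.append(ray(d,*r[0]))
        out[k]=tri(rs) if len(rs)>1 else None
    return out
E
python3 - <<'E'
from h import *
ds=[dict(np.load(n+"0.npz")) for n in ("scene","top")]
for k,(X,e) in colors(ds).items(): print(k,X.round(1),np.round(e,1))
# screws/base corners from top: measure plate edges
d=ds[1];p,u,v=pts(d,np.ones((384,512),bool))
b=(p[:,2]>7)&(p[:,2]<17)&(u>245)&(u<355)&(v>115)&(v<206);q=p[b];print(q.min(0),q.max(0))
import numpy as np
for side in (0,1):
  for f in (np.max,np.min):
    o=1-side;L=[]
    lo,hi=(100,290) if side==0 else (570,690)
    for a in np.arange(lo,hi,8):
        s=q[abs(q[:,o]-a)<4]
        if len(s): L.append((a,f(s[:,side])))
    L=np.array(L);c=np.polyfit(*L.T,1);print("xy"[side],f.__name__,c.round(4),np.median(L[:,1]),np.std(L[:,1]-np.polyval(c,L[:,0])))
E
```

```text
orange [601.6 152.7 207.2] [0.1 0.1]
red [575.9 234.9 160.6] [0.8 0.8]
[546.29202837  71.03939681   7.03929776] [752.24911694 326.71389392  16.99536417]
x max [-1.603000e-01  7.021148e+02] 619.8974083067811 72.17053987553882
x min [-3.260000e-02  5.575728e+02] 551.2504849817717 0.5825559924609881
y max [4.410000e-02 2.945688e+02] 322.18090319493575 0.6583639297627336
y min [  0.2004 -45.1524] 75.02840029995248 12.71608988193956
```

carry_out(
  commands=[0, 0.014, -0.02, -0.009, -1, 0, 0.043, -0.04, -0.027, -2, 0, 0.072, -0.051, -0.044, -3, 0, 0.1, -0.051, -0.062, -4, 0, 0.128, -0.051, -0.079, -5, 0, 0.157, -0.051, -0.097, -6, 0, 0.186, -0.051, -0.114, -7, 0, 0.214, -0.051, -0.132, -8, 0, 0.242, -0.051, -0.149, -9, 0, 0.271, -0.051, -0.167, -10, 0, 0.3, -0.051, -0.184, -11, 0, 0.328, -0.051, -0.202, -12, 0, 0.356, -0.051, -0.22, -13, 0, 0.385, -0.051, -0.237, -14, 0, 0.414, -0.051, -0.255, -15, 0, 0.442, -0.051, -0.272, -16, 0, 0.47, -0.051, -0.29, -17, 0, 0.497, -0.051, -0.306, -17.8, 0, 0.512, -0.051, -0.316, -17.8, 0, 0.512, -0.051, -0.316, -17.8],
)

```text
clock: 1.82
tool_pos: [593.0, 200.8, 269.7]
tool_rot: [0.708, 0.01, -0.009, -0.706]
wrist_force: [0.8, 0.2, 0.0]
gripper_width: 0.003
```

```bash
cat > look.py <<'E'
import sys
from rig import r, imaging
from h import *
from scipy.spatial.transform import Rotation as Ro
t=sys.argv[1];ds=[]
tile=[]
for n,(a,b,c,e) in dict(scene=(270,130,430,290),top=(220,100,380,260)).items():
    d=imaging.snapshot(n);ds.append(d);np.savez(f"{n}{t}.npz",**d)
    tile.append(cv2.resize(d["color"][b:e,a:c,::-1],(400,400),interpolation=cv2.INTER_CUBIC))
cv2.imwrite(f"pics/look{t}.png",np.hstack(tile))
s=r.state();print(s["clock"],np.round(s["tool_pos"],1),"F",np.round(s["wrist_force"],1),"w",s["gripper_width"])
print(Ro.from_quat(s["tool_rot"]).as_matrix().round(3).tolist())
for k,v in colors(ds).items():
    if v: print(k,v[0].round(1),np.round(v[1],1))
    else: print(k,None)
E
python3 look.py 1
```

```text
1.9167 [590.1 206.2 269.7] F [ 0.9  0.9 -0.6] w 0.003210930305723799
[[0.999, -0.001, -0.034], [0.034, 0.0, 0.999], [-0.001, -1.0, 0.0]]
orange None
red None
```

View pics/look1.png

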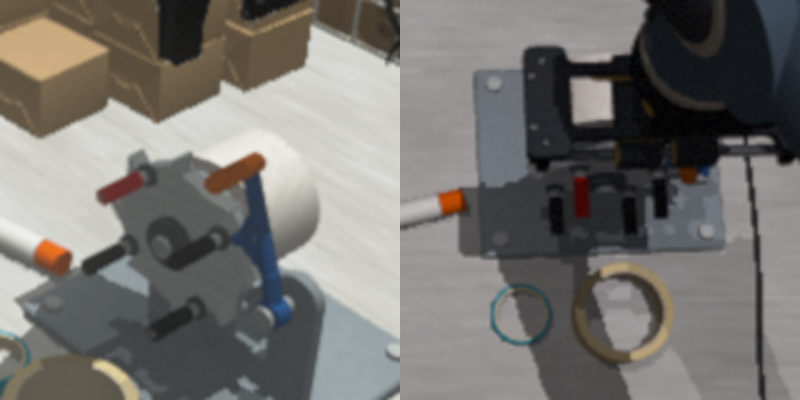

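carry_out(
  commands=[0, 0, 0.02, 0, 0, 0, 0, 0.04, 0, 0, 0, 0, 0.051, 0, 0, 0, 0, 0.051, -0.01, 0, 0, 0, 0.051, -0.02, 0, 0, 0, 0.051, -0.026, 0, 0, 0, 0.051, -0.03, 0, 0, 0, 0.051, -0.034, 0, 0, 0, 0.051, -0.038, 0, 0, 0, 0.051, -0.042, 0, 0, 0, 0.051, -0.046, 0, 0, 0, 0.051, -0.05, 0, 0, 0, 0.051, -0.054, 0, 0, 0, 0.051, -0.058, 0, 0, 0, 0.051, -0.062, 0, 0, 0, 0.051, -0.062, 0],
)

```text
clock: 3.25
tool_pos: [592.5, 143.4, 219.2]
tool_rot: [0.707, 0.012, -0.012, -0.707]
wrist_force: [0.3, 0.3, -0.0]
gripper_width: 0.007
```

```bash
python3 look.py 2
```

```text
3.35 [592.4 144.6 219.2] F [ 0.  -0.2  0.6] w 0.006497263162615895
[[0.999, -0.0, -0.036], [0.036, 0.0, 0.999], [-0.0, -1.0, 0.0]]
orange None
red None
```

View pics/look2.png

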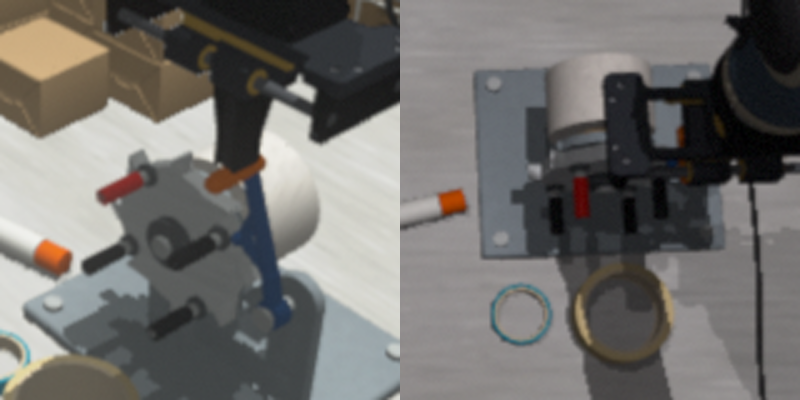

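```bash
python3 - <<'E'
from h import *
for t in "012":
    d=dict(np.load(f"scene{t}.npz"))
    h=cv2.cvtColor(d["color"],cv2.COLOR_RGB2HSV).astype(int);H,S,V=h[...,0],h[...,1],h[...,2]
    m=(H>=4)&(H<=15)&(S>150)&(V>60);p,u,v=pts(d,m)
    b=(p[:,2]>185)&(p[:,2]<225)&(u>330)&(u<400)&(v>180)&(v<225)
    print(t,b.sum(),p[b].mean(0).round(1),p[b].min(0).round(),p[b].max(0).round(),u[b].mean(),v[b].mean())
d=dict(np.load("scene2.npz"))
print("tip TCP proj",proj(d,[[592,144,194],[592,159,194],[592,129,194]]),"cam",-d["R"].T@d["t"])
i=d["color"][150:240,320:420,::-1];cv2.imwrite("pics/z2.png",cv2.resize(i,(660,594),interpolation=cv2.INTER_CUBIC))
# finger points
p,u,v=pts(d,np.ones((384,512),bool));b=(p[:,2]>190)&(p[:,2]<240)&(u>350)&(u<385)&(v>165)&(v<205)&(d["color"][v,u].max(1)<60)
for z in range(190,240,8):
    k=b&(abs(p[:,2]-z)<4)
    if k.sum(): print(z,k.sum(),p[k].min(0).round(),p[k].max(0).round())
E
```

```text
0 164 [597.4 148.9 209.9] [575. 144. 205.] [623. 157. 214.] 363.6890243902439 198.40243902439025
1 132 [596.3 148.2 209.8] [574. 144. 205.] [622. 155. 214.] 363.5378787878788 198.87878787878788
2 101 [591.8 147.2 209.3] [575. 134. 205.] [622. 153. 224.] 361.970297029703 200.35643564356437
tip TCP proj [[362.71845811 208.99082026]
 [356.1838477  204.82590911]
 [369.42197829 213.26338806]] cam [  94.7972718  -303.20016206  659.35293475]
222 7 [579. 134. 225.] [598. 141. 226.]
230 68 [578. 133. 226.] [599. 148. 234.]
238 48 [578. 132. 234.] [599. 150. 240.]
```

View pics/z2.png

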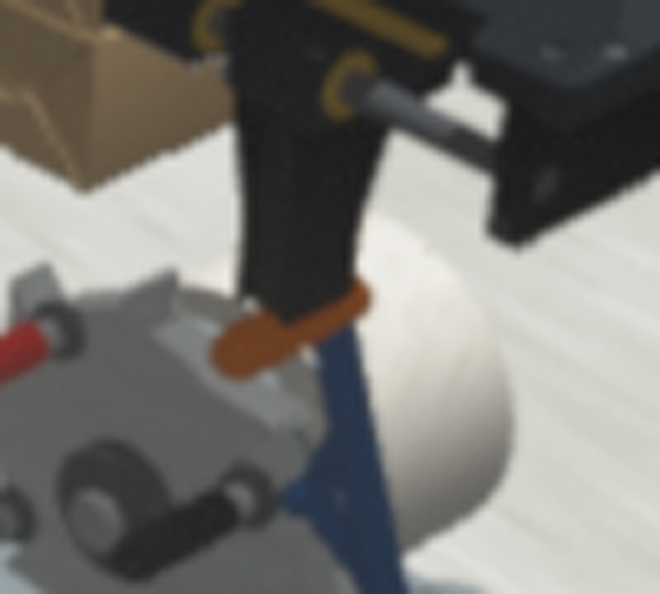

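```bash
python3 - <<'E'
from h import *
d=dict(np.load("scene2.npz"))
o,w=ray(d,364,198)
s=(583-o[0])/w[0];print(o+s*w)
o,w=ray(d,357,194)
s=(583-o[0])/w[0];print(o+s*w)
for v in range(160,206,3):
    row=[]
    for u in (358,361,364,367,370):
        z=d["range_z"][v,u];f=K(d);X=(np.array([(u-d["cx"])/f*z,(v-d["cy"])/f*z,z])-d["t"])@d["R"];row.append(X.round().astype(int).tolist()+[int(d["color"][v,u].max())])
    print(v,row)
E
```

```text
[583.         135.54064034 223.71749709]
[583.         150.99041669 223.17143356]
160 [[553, 127, 306, 35], [555, 123, 308, 36], [554, 117, 311, 35], [554, 111, 313, 33], [558, 109, 312, 65]]
163 [[553, 127, 302, 36], [554, 122, 303, 35], [554, 116, 306, 35], [556, 112, 307, 36], [557, 107, 309, 86]]
166 [[580, 151, 276, 32], [554, 121, 299, 34], [555, 116, 301, 35], [553, 109, 304, 36], [558, 108, 304, 82]]
169 [[579, 150, 271, 30], [580, 145, 273, 35], [585, 144, 272, 32], [555, 110, 299, 37], [560, 109, 297, 34]]
172 [[579, 149, 266, 30], [581, 145, 268, 34], [580, 138, 271, 33], [580, 132, 274, 31], [580, 127, 276, 33]]
175 [[580, 150, 260, 32], [580, 144, 263, 36], [579, 137, 267, 34], [580, 131, 269, 31], [583, 128, 269, 32]]
178 [[580, 149, 255, 37], [580, 143, 258, 37], [580, 137, 261, 35], [579, 130, 265, 34], [585, 130, 262, 34]]
181 [[579, 148, 250, 36], [581, 143, 252, 37], [580, 136, 256, 35], [582, 132, 257, 36], [587, 130, 256, 35]]
184 [[580, 148, 245, 37], [580, 142, 248, 39], [579, 135, 251, 36], [582, 132, 252, 36], [590, 132, 249, 35]]
187 [[581, 149, 238, 39], [579, 140, 244, 40], [581, 136, 245, 37], [584, 133, 245, 35], [593, 135, 241, 36]]
190 [[581, 147, 234, 39], [581, 141, 237, 40], [579, 134, 241, 37], [586, 134, 238, 37], [593, 134, 235, 37]]
193 [[581, 147, 228, 39], [580, 140, 232, 41], [580, 134, 235, 38], [587, 134, 232, 37], [594, 134, 229, 37]]
196 [[580, 146, 223, 127], [579, 138, 228, 45], [581, 134, 229, 37], [588, 134, 226, 44], [609, 147, 211, 86]]
199 [[587, 151, 212, 104], [592, 150, 211, 102], [581, 134, 223, 86], [601, 145, 209, 106], [609, 146, 205, 98]]
202 [[582, 146, 211, 107], [588, 146, 208, 106], [595, 145, 206, 105], [603, 146, 202, 98], [610, 146, 199, 72]]
205 [[580, 144, 207, 104], [591, 147, 201, 105], [644, 189, 155, 104], [609, 151, 191, 113], [608, 144, 195, 73]]
```

```bash
python3 - <<'E'
from h import *
from rig import r,imaging
print(r.nose_length, [a for a in dir(r) if a[0]!='_'])
for t in "12":
    d=dict(np.load(f"scene{t}.npz"));p,u,v=pts(d,np.ones((384,512),bool))
    c=np.array([[591,207],[592,144.5]][int(t)-1])
    b=(abs(p[:,0]-c[0])<14)&(abs(p[:,1]-c[1])<20)&(p[:,2]>214)&(d["color"][v,u].max(1)<60);print(t,b.sum(),p[b].min(0),np.sort(p[b][:,2])[:15].round(),p[b].max(0))
d=imaging.snapshot("wrist");np.savez("wrist2.npz",**d);cv2.imwrite("pics/wrist2.png",d["color"][:,:,::-1])
E
```

```text
25.0 ['MotionError', 'finish_job', 'nose_length', 'state']
1 486 [577.63126611 187.00588512 275.61202263] [276. 276. 276. 276. 277. 277. 277. 277. 277. 277. 277. 277. 278. 278.
 278.] [602.72751901 214.08553321 332.04281779]
2 500 [578.01740386 124.6452849  224.68507016] [225. 225. 226. 226. 226. 226. 226. 226. 226. 226. 226. 226. 227. 227.
 227.] [599.9919431  154.87455568 501.56585784]
```

View pics/wrist2.png

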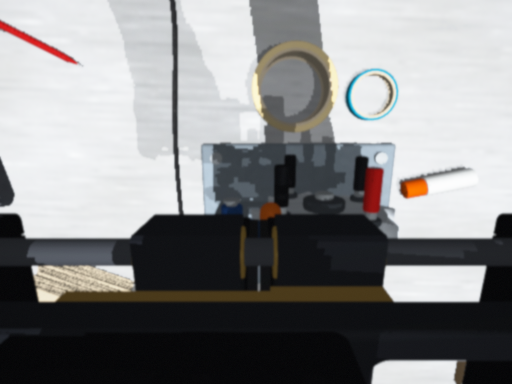

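carry_out(
  commands=[0, 0, 0, 0.025, 0, 0, -0.005, 0, 0.05, 0, 0, -0.005, 0, 0.05, 0, 0, -0.005, 0.015, 0.05, 0, 0, -0.005, 0.029, 0.05, 0, 0, -0.005, 0.029, 0.042, 0, 0, -0.005, 0.029, 0.034, 0, 0, -0.005, 0.029, 0.029, 0, 0, -0.005, 0.029, 0.025, 0, 0, -0.005, 0.029, 0.021, 0, 0, -0.005, 0.029, 0.017, 0, 0, -0.005, 0.029, 0.013, 0, 0, -0.005, 0.029, 0.009, 0, 0, -0.005, 0.029, 0.005, 0, 0, -0.005, 0.029, 0.002, 0, 0, -0.005, 0.029, 0.002, 0],
)

```text
clock: 4.73
tool_pos: [587.4, 145.4, 190.2]
tool_rot: [0.707, 0.012, -0.012, -0.707]
wrist_force: [0.7, 0.1, 0.0]
gripper_width: 0.008
```

```bash
python3 look.py 3
```

```text
4.8333 [587.3 146.4 190.1] F [0.1 0.3 0.2] w 0.005775260340207174
[[0.999, -0.0, -0.036], [0.036, 0.0, 0.999], [-0.0, -1.0, 0.0]]
orange None
red None
```

View pics/look3.png

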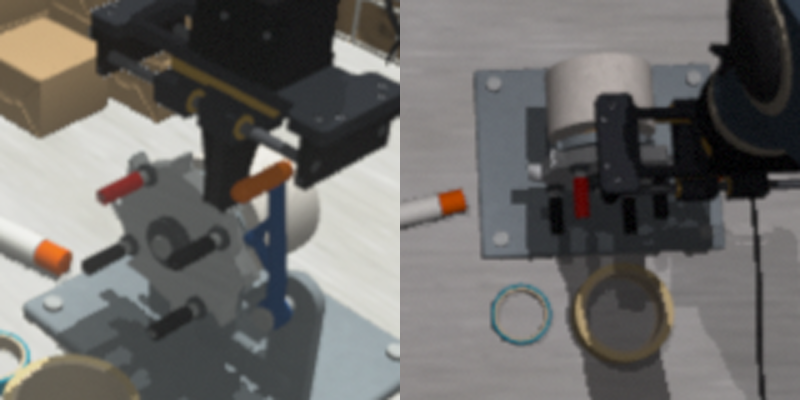

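carry_out(
  commands=[0, 0, 0, -0.004, 0, 0, 0, 0, -0.008, 0, 0, 0, 0, -0.012, 0, 0, 0, 0, -0.015, 0, 0, 0, 0, -0.018, 0, 0, 0, 0, -0.021, 0, 0, 0, 0, -0.024, 0, 0, 0, 0, -0.027, 0, 0, 0, 0, -0.029, 0, 0, 0, 0, -0.029, 0, 0, 0, 0, -0.029, 0, 0, 0, 0, -0.029, 0, 0, 0, 0, -0.029, 0],
)

```text
clock: 5.92
tool_pos: [588.3, 117.8, 190.2]
tool_rot: [-0.707, -0.013, 0.013, 0.707]
wrist_force: [1.2, -0.6, 0.5]
gripper_width: 0.005
```

```bash
python3 look.py 4
```

```text
6.0167 [588.3 117.7 190.2] F [ 0.3 -0.6 -0.4] w 0.005741162115811482
[[0.999, -0.0, -0.036], [0.036, 0.0, 0.999], [-0.0, -1.0, 0.0]]
orange None
red [576.  235.1 160.4] [0.9 0.9]
```

View pics/look4.png

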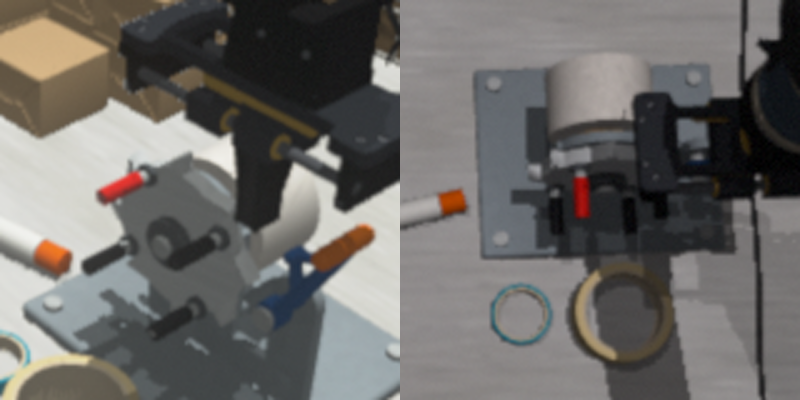

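carry_out(
  commands=[0, 0, -0.025, 0.01, 0, 0, -0.002, -0.03, 0.04, 0, 0, -0.004, -0.03, 0.075, 0, 0, -0.006, -0.03, 0.11, 0, 0, -0.007, -0.03, 0.14, 0, 0, -0.007, -0.03, 0.146, 0, 0, -0.007, -0.03, 0.146, 0, 0, -0.007, -0.01, 0.146, 0, 0, -0.007, 0.015, 0.146, 0, 0, -0.007, 0.035, 0.146, 0, 0, -0.007, 0.046, 0.146, 0, 0, -0.007, 0.046, 0.146, 0],
)

```text
clock: 7.02
tool_pos: [574.9, 260.6, 141.5]
tool_rot: [0.708, 0.01, -0.014, -0.706]
wrist_force: [-0.5, 0.2, -0.0]
gripper_width: 0.007
```

```bash
python3 look.py 5
```

```text
7.1167 [576.8 262.2 144.7] F [ 0.7  0.  -0. ] w 0.0031730377227699477
[[0.999, 0.001, -0.035], [0.035, -0.0, 0.999], [0.0, -1.0, -0.0]]
orange [611.3  65.2 194.8] [2.5 2.5]
red None
```

View pics/look5.png

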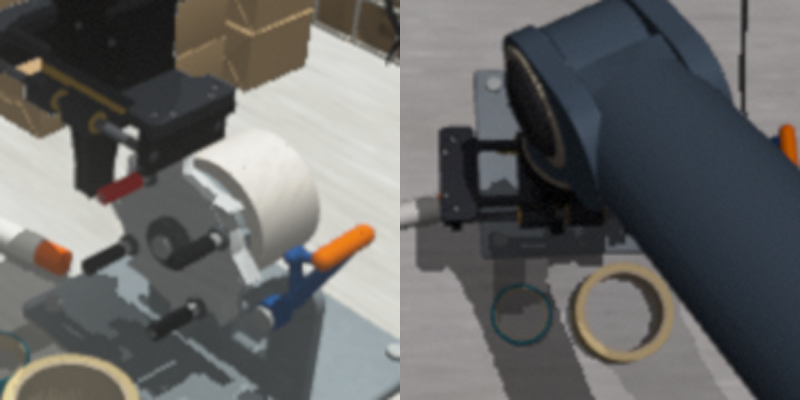

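carry_out(
  commands=[0, 0, 0, -0.005, 0, 0, 0, 0, -0.009, 0, 0, 0, 0, -0.013, 0, 0, 0, 0, -0.017, 0, 0, 0, 0, -0.021, 0, 0, 0, 0, -0.025, 0, 0, 0, 0, -0.029, 0, 0, 0, 0, -0.033, 0, 0, 0, 0, -0.037, 0, 0, 0, 0, -0.041, 0, 0, 0, 0, -0.044, 0, 0, 0, 0, -0.044, 0],
)

```text
clock: 8.12
tool_pos: [578.1, 217.9, 144.5]
tool_rot: [0.707, 0.012, -0.012, -0.707]
wrist_force: [1.5, 1.4, 1.3]
gripper_width: 0.009
```

```bash
python3 look.py 6
```

```text
8.2167 [577.7 218.  144. ] F [0.7 1.  1.3] w 9.272424923307817e-05
[[0.999, -0.0, -0.035], [0.035, -0.001, 0.999], [-0.0, -1.0, -0.001]]
orange None
red None
```

View pics/look6.png

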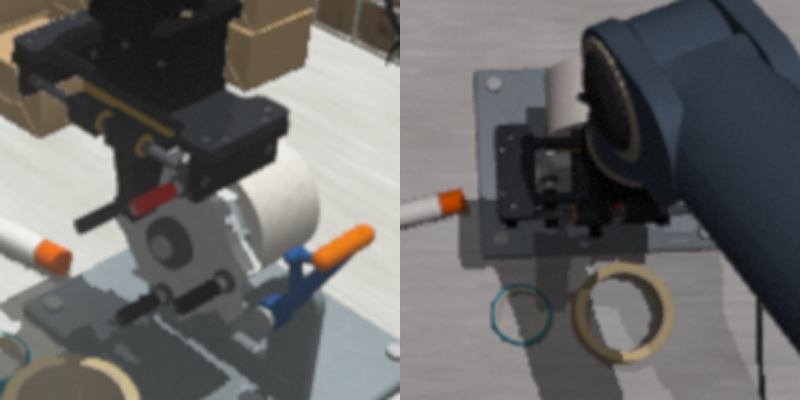

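```bash
cat > peg.py <<'E'
import sys
from h import *
for t in sys.argv[1:]:
    d=dict(np.load(f"scene{t}.npz"));h=cv2.cvtColor(d["color"],cv2.COLOR_RGB2HSV).astype(int);H,S,V=h[...,0],h[...,1],h[...,2]
    m=((H<=4)|(H>=172))&(S>140)&(V>50);p,u,v=pts(d,m)
    b=(p[:,2]>140)&(p[:,2]<180)&(p[:,0]>540)&(p[:,0]<620)&(p[:,1]>140)
    c=cv2.minAreaRect(np.c_[u[b],v[b]].astype(np.float32));o,w=ray(d,*c[0])
    X=o+w*(575.5-o[0])/w[0]
    print(t,b.sum(),c,X.round(1),"pts med",np.median(p[b],0).round(1),p[b].min(0).round(),p[b].max(0).round(),"wheel(207,117)",round(-np.arctan2(X[1]-207,X[2]-117)+np.pi/8,3))
E
python3 peg.py 0 1 4 6
```

```text
0 93 ((318.1000061035156, 204.1999969482422), (5.813776969909668, 16.099689483642578), 63.43495178222656) [575.5 233.8 161.4] pts med [574.7 231.2 163.6] [557. 227. 159.] [592. 239. 166.] wheel(207,117) -0.151
1 53 ((319.2122497558594, 204.38206481933594), (3.982271671295166, 14.375029563903809), 60.945396423339844) [575.5 230.9 162.6] pts med [577.3 231.  163.1] [559. 227. 159.] [591. 234. 166.] wheel(207,117) -0.09
4 93 ((318.1000061035156, 204.1999969482422), (5.813776969909668, 16.099689483642578), 63.43495178222656) [575.5 233.8 161.4] pts med [574.1 231.6 163.3] [556. 227. 159.] [592. 240. 167.] wheel(207,117) -0.151
6 96 ((331.70001220703125, 208.90000915527344), (5.813776969909668, 16.546903610229492), 63.43495178222656) [575.5 198.8 170.8] pts med [575.  198.2 171.3] [557. 194. 166.] [593. 205. 175.] wheel(207,117) 0.545
```

carry_out(
  commands=[0, 0, 0, -0.003, 0, 0, 0, 0, -0.006, 0, 0, 0, 0, -0.006, 0, 0, 0, 0, -0.006, 0, 0, 0, 0, 0.005, 0, 0, 0, 0, 0.03, 0, 0, 0, -0.02, 0.045, 0, 0, 0, -0.05, 0.045, 0, 0, 0, -0.09, 0.045, 0, 0, 0, -0.09, 0.045, 0],
)

```text
clock: 9.05
tool_pos: [579.4, 266.2, 241.7]
tool_rot: [-0.705, -0.017, 0.009, 0.709]
wrist_force: [1.1, -0.1, 1.7]
gripper_width: 0.005
```

```bash
python3 look.py 7; python3 peg.py 7
```

```text
9.15 [576.6 264.5 235.8] F [-0.  -0.5 -0.9] w 0.006842958459954275
[[0.999, 0.002, -0.036], [0.036, 0.001, 0.999], [0.002, -1.0, 0.001]]
orange None
red None
7 88 ((334.2000427246094, 210.39999389648438), (5.366562843322754, 16.099689483642578), 63.43495178222656) [575.5 192.5 171.2] pts med [576.9 192.6 170.5] [559. 189. 165.] [595. 199. 174.] wheel(207,117) 0.655
```

View pics/look7.png

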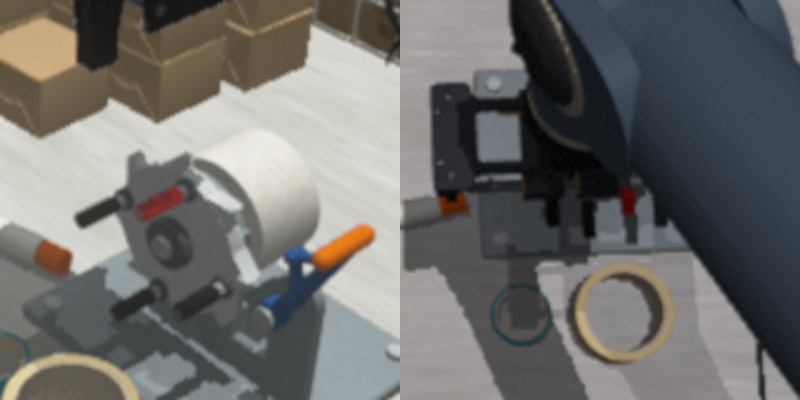

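carry_out(
  commands=[0, 0, 0, -0.015, 0, 0, 0.001, 0, -0.045, 0, 0, 0.002, 0, -0.075, 0, 0, 0.003, 0, -0.105, 0, 0, 0.004, 0, -0.135, 0, 0, 0.005, 0, -0.165, 0, 0, 0.005, 0, -0.195, 0, 0, 0.005, 0, -0.22, 0, 0, 0.005, 0, -0.23, 0, 0, 0.005, 0, -0.23, 0, 0, 0.005, 0.02, -0.23, 0, 0, 0.005, 0.04, -0.23, 0, 0, 0.005, 0.052, -0.23, 0, 0, 0.005, 0.052, -0.23, 0],
)

```text
clock: 10.32
tool_pos: [586.8, 36.3, 178.6]
tool_rot: [-0.707, -0.011, 0.016, 0.707]
wrist_force: [0.3, 0.3, -1.4]
gripper_width: 0.005
```

```bash
python3 look.py 8; python3 peg.py 8
```

```text
10.4167 [589.1  35.7 181.8] F [ 0.3 -0.1  0.2] w 0.005334364436677037
[[0.999, -0.001, -0.037], [0.037, 0.0, 0.999], [-0.001, -1.0, 0.0]]
orange None
red [576.6 196.7 168.3] [1.2 1.2]
8 109 ((333.6000061035156, 210.20001220703125), (6.260990142822266, 16.994115829467773), 63.43495178222656) [575.5 194.  170.8] pts med [575.9 192.9 171. ] [559. 189. 142.] [605. 232. 174.] wheel(207,117) 0.631
```

View pics/look8.png

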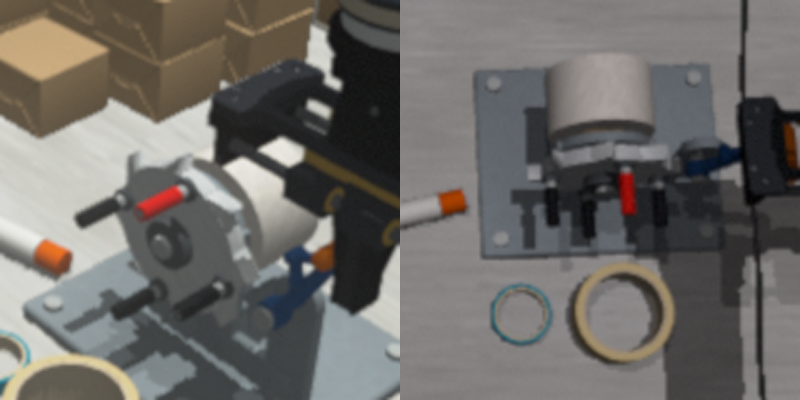

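carry_out(
  commands=[0, 0, 0, 0.008, 0, 0, 0, 0, 0.012, 0, 0, 0, 0, 0.016, 0, 0, 0, 0, 0.02, 0, 0, 0, 0, 0.024, 0, 0, 0, 0, 0.028, 0, 0, 0, 0, 0.032, 0, 0, 0, 0, 0.036, 0, 0, 0, 0, 0.04, 0, 0, 0, 0, 0.044, 0, 0, 0, 0, 0.048, 0, 0, 0, 0, 0.052, 0, 0, 0, 0, 0.056, 0, 0, 0, 0, 0.06, 0, 0, 0, 0, 0.063, 0, 0, 0, 0, 0.066, 0, 0, 0, 0, 0.069, 0, 0, 0, 0, 0.069, 0, 0, 0, 0, 0.069, 0, 0, 0, 0, 0.069, 0],
)

```text
clock: 12.08
tool_pos: [586.9, 103.2, 182.2]
tool_rot: [0.707, 0.013, -0.013, -0.707]
wrist_force: [0.1, -0.3, 0.6]
gripper_width: 0.003
```

```bash
python3 look.py 9
```

```text
12.1833 [586.9 103.1 182.2] F [-0.7 -0.1  0.1] w 0.009036557416162935
[[0.999, 0.0, -0.035], [0.035, -0.0, 0.999], [0.0, -1.0, -0.0]]
orange None
red [578.9 197.7 169.8] [1.7 1.7]
```

View pics/look9.png

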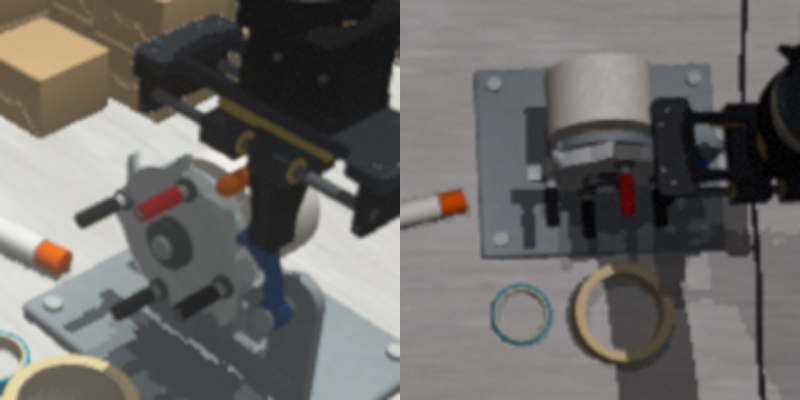

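carry_out(
  commands=[0, 0, 0, -0.01, 0, 0, 0, 0, -0.03, 0, 0, 0, -0.01, -0.06, 0, 0, 0, -0.03, -0.1, 0, 0, 0, -0.05, -0.14, 0, 0, 0, -0.05, -0.17, 0, 0, 0, -0.05, -0.19, 0, 0, 0, -0.05, -0.19, 0],
)

```text
clock: 12.85
tool_pos: [593.0, -94.9, 233.2]
tool_rot: [0.708, 0.009, -0.008, -0.706]
wrist_force: [-0.7, -1.2, -0.1]
gripper_width: 0.008
```

```bash
python3 look.py 10; python3 peg.py 10
```

```text
12.95 [593.3 -87.9 232.2] F [-0.3  0.2 -0.9] w 0.004146717189354133
[[0.999, -0.0, -0.033], [0.033, 0.0, 0.999], [-0.0, -1.0, 0.0]]
orange [601.9 152.8 206.6] [0.2 0.2]
red [576.6 196.7 168.3] [1.2 1.2]
10 108 ((333.6000061035156, 210.20001220703125), (6.260990142822266, 16.994115829467773), 63.43495178222656) [575.5 194.  170.8] pts med [576.8 193.1 170.9] [558. 188. 143.] [605. 231. 174.] wheel(207,117) 0.631
```

View pics/look10.png

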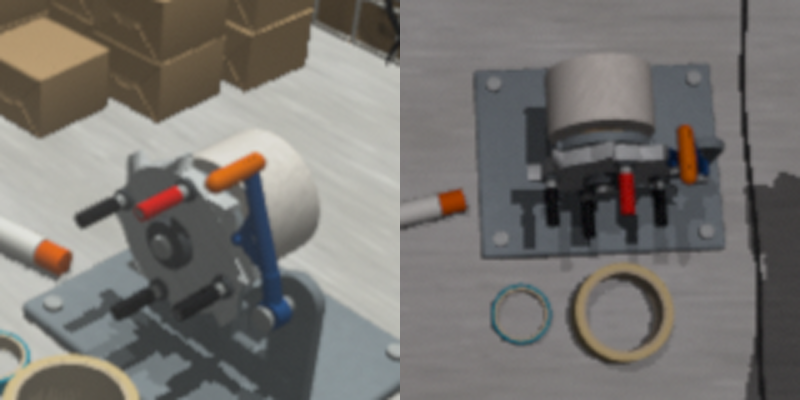

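carry_out(
  commands=[0, 0, 0, 0, 0, 0, 0, 0, 0, 0, 0, 0, 0, 0, 0, 0, 0, 0, 0, 0],
)

```text
clock: 13.28
tool_pos: [593.8, -85.1, 232.0]
tool_rot: [-0.707, -0.013, 0.014, 0.707]
wrist_force: [-0.4, 0.2, -0.0]
gripper_width: 0.003
```

```bash
python3 - <<'E'
from h import *
from rig import r
a,b=np.load("top0.npz"),np.load("top10.npz")
for nm,(x,y,X,Y) in dict(tape=(285,203,335,250),teal=(250,208,285,242),glue=(205,170,250,196)).items():
    for d in (a,b):
        d=dict(d);p,u,v=pts(d,np.ones((384,512),bool));k=(p[:,2]>5)&(u>x)&(v>y)&(u<X)&(v<Y);print(nm,p[k].mean(0).round(1))
print(r.finish_job())
E
```

```text
tape [486.7 184.1  38.1]
tape [486.9 184.2  38.4]
teal [487.6 282.   14.9]
teal [488.2 282.1  14.9]
glue [594.  380.4  22.1]
glue [593.9 381.1  22.4]
the job is handed in; nothing more can be done
None
```

The label roll is let back one notch and the pawl is home in the next notch. I handed the job in at about 13.3 s of the 54 s allowed.

With the closed fingertips I tipped the pawl out to the right until it rested on its stop. I then pushed the red peg to turn the wheel back, and nudged the pawl left so that it fell in under its own weight.

**Last checks**
- **Pawl:** the finger bar is at (601.9, 152.8, 206.6) mm. It was at (601.6, 152.7, 207.2) at the start, so the pawl is fully home.
- **Wheel:** it is at about 0.60 to 0.63 rad, inside the 0.50 to 0.78 range. The two estimates differ by about 0.03 rad.
- **Loose items:** the tape roll, teal roll and glue stick are within 1 mm of where they began.
- **Robot:** it stands clear of everything. The wrist force readings I took never went above about 2.5 N.

**Disagreement:** the cameras put the fingertips about 30 mm higher than the reported tool position minus the 25 mm nose length would give. Because of this, my first pass at the pawl went over the bar without touching it. I used the camera height for all later moves.

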